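Unlock the pine cabinet on the window ledge

ROBOT

A 6-joint arm with a two-finger parallel gripper is mounted at the origin on the work surface. World frame = base frame: x ahead of the robot, y to its left, z up, the work surface at z = 0. Lengths are in m, angles in degrees, forces in N, time in s.
With the tool pointing down it reaches from about 0.325 to 0.775 m from the base axis. Payload 5.5 kg.
Tool frame: the origin (TCP) lies at the centre of the arm's flange, where the gripper is bolted on; the fingertips stand 182 mm ahead of it and the grasp point (between the pads) lies 163 mm ahead of it; z points along the fingers, y is the line along which they close (so a half turn about z gives the same grasp; the last joint's range is limited). The gripper opens to 88 mm and grips with 3 to 60 N. Pads are 20 mm wide; open, the fingers measure 115 mm over their backs; the gripper's body (75 mm by 178 mm) begins 61 mm behind the grasp point.
Start: joints at [-75.842, 5.22, 70.514, -0, 104.267, -3.249], TCP at [0.179, -0.573, 0.405] pointing down, gripper open.
Joint ranges: [-164.24, 164.24], [-49.07, 125.15], [9.68, 141.18], [-86.29, 266.29], [3.28, 154.24], [-151.56, 151.56]. Speed limits (degrees/s): [147.25, 147.25, 172.46, 180, 180, 180].

INTERFACE

Orientations are given as [roll, pitch, yaw] about the fixed x, y, z axes, in that order (R = Rz(yaw) Ry(pitch) Rx(roll)).
In Python, from station import r gives the robot as it stands. The module is installed in compiled form; this text tells all that it offers. Calls block until the motion is done:
- r.reach(position, orientation): joint-space move of the TCP to a pose.
- r.servo_line(position, rotation=None, speed=0.15): straight line of the TCP; rotation=None keeps the orientation; speed is the mean speed in m/s.
- r.move_joints(angles): joint-space move.
- r.let_go() and r.grab(squeeze=None): open the fingers fully, or close them until they stop; squeeze is the grip in N (None keeps the last).
- r.wait(seconds).
- r.inverse_kinematics(position, orientation): joint angles nearest the present ones, or None.
- r.sense(): the state.
- r.snapshot(name): name is "scene" or "top" or "wrist"; returns a dict with "frame" (384x512x3 uint8, red, green, blue), "fx", "fy", "cx", "cy" (pixels), "R" (3x3) and "t" (3): a world point X has camera coordinates R X + t. Camera axes: x right, y down, z forward; pixel columns grow to the right and rows downward; lengths in m; the calibration is good to about 2 mm. The wrist camera is an equidistant fisheye: a pixel r from the principal point sees the ray r / f radians off the axis. A picture is of the moment at which its call begins. There is no depth.
A pose or a line that the arm cannot do raises r.IKError and nothing moves.
- r.hand_in(): hands the job in; it is judged then, once.
The state is a dict: "clock": time; "joints": joint angles; "joint_vel": joint speeds; "joint_torque": joint torques, N m; "tcp_pos": TCP position; "orientation": TCP orientation; "contact_force": force on the tool from outside, world axes, zero at the start; "torque": the same for the moment, N m; "opening": finger opening in m; "gripper_force": force on a finger pad.
Only numpy, scipy, OpenCV 4.12 (cv2) and the standard library are available. Lean on these libraries where they do the work, as an engineer would, in place of code of your own. Each camera call takes 0.05 s, during which the arm holds its last target. There are 200 camera calls.

TASK

Take the steel key from its little stand and put it into the lock box on top of the pine cabinet; the keyway sits too deep to see, so feel for the angle at which the key drops in, and push it fully home. Then push the key's bow round clockwise until the cabinet door springs ajar and the bow lies along the index line on the lock box. Leave the key in the lock, and leave the menorah, the bowl and the dreidels where they are.

Things in the scene. Friction and masses are not known exactly. Their poses are not given: they have to be found in the camera images.
- key: Loose steel key, 68 mm tall, 70-140 g, upright in the stand, blade down, collar resting on the stand's top. Origin: centre of the blade's tip (bottom); z up along the key. From the tip: 0-3 mm lead-in 10 x 3.4 mm; to 24 mm flat blade 12 mm (key x) by 5 mm (key y); to 34 mm round shank 13.4 mm dia; to 38 mm collar 22 mm dia; then the bow. A half turn about z works the same.
- key_bow (a point): Centre of the key's bow, 53 mm above the tip: a flat steel plate 56 mm wide (key x), 10 mm thick (key y), 30 mm high (38 to 68 mm above the tip). Same axes as the key. Grip it across its thickness, or push on its broad side near an end to turn the key.
- stand: Fixed dark wooden block 60 x 60 x 40 mm with a vertical 15.5 mm round hole in its top centre that holds the key. Origin: centre of its underside, z up.
- lock_mouth (a point): Centre of the key hole's mouth in the flat top, 226 mm above the ledge, of the steel lock box (64 x 64 x 46 mm high) on the cabinet's top. z up; x runs along the black index line engraved either side of the hole and points to the cabinet's back. The hole is a 15 mm round bore with a 2 mm chamfer, 12 mm deep, over the turning cylinder. Key home: collar on the lock box, tip 34 mm below here.
- keyway (a point): On the lock's axis, 12 mm below the mouth: the cylinder's face, with the keyway slot 13.6 x 6.6 mm. A key more than about 0.1 rad off stops with its tip here. Axes of the lock box: they do NOT show the slot's angle, which is not reported: at the start its long side lies anywhere from 1.3 to 2.5 rad anticlockwise (from above) of the index line. Key-to-slot play: up to 0.15 rad.
- lock_axis (a point): Bottom of the lock box, on the lock's axis, 180 mm above the ledge. The cylinder turns stiffly (0.08 N m) and stays where left. It turns clockwise from its start to the index line (angle 0); stops lie 0.45 rad past the line and, anticlockwise, at 2.7 rad. The catch frees the door when the cylinder is about 0.4 rad short of the line.
- cabinet: Fixed pine cabinet, 180 mm deep (x), 220 mm wide (y), 180 mm high, without the lock box and door. Origin: centre of its underside; its front faces -x of its own frame. The lock's axis stands 45 mm to -x and 45 mm to -y of this origin.
- door (a joint): Swing door of the cabinet, a 14 mm pine panel 220 x 180 mm on its front, hinged on its +y edge; rad, 0 shut, grows as it swings out towards the robot, to 0.45. A light spring opens it once the catch is released.
- door_edge (a point): Upper outer corner of the door's free edge, 180 mm above the ledge.
- menorah: Loose glass menorah with eight clear cups in a row on a steel drip plate 90 x 280 mm (long along its y), 85 mm high. Bystander. Origin: centre of its underside.
- bowl: Loose green ceramic bowl, 120 mm across, 50 mm high. Bystander. Origin: centre of its underside.
- dreidel_a: Loose clear acrylic dreidel lying on its side, 28 mm square body, about 60 mm long along its x. Bystander. Origin: under the body's centre.
- dreidel_b: Another dreidel, the same. Bystander.

How it is judged:
By the outcome, as a careful person would: the job done as asked, in the order asked, and still so for the second after the job is handed in, with the robot touching nothing.
It also fails if it takes over 61 s, if anything falls off the work surface, if the arm or the gripper's body presses on something with over 40 N, if the wrist force passes 120 N, or if a joint passes its speed limit or range.

## Working session

There is one attempt and no reset: what is moved stays moved. The work goes in short steps, each a Python script; the robot and the scene stay as the last script left them, time stands still between calls to the robot, and variables do not carry over. Pictures are saved under pics/ and viewed, at most 10 in all, crops included, and the job is handed in when it is done.

```bash
mkdir -p pics; python3 - <<'E'
from station import r
import cv2,numpy as np,pickle
d={}
for n in ("scene","top","wrist"):
    s=r.snapshot(n); d[n]=s
    cv2.imwrite(f"pics/{n}0.png",s["frame"][:,:,::-1])
    print(n,s["fx"],s["fy"],s["cx"],s["cy"],np.round(s["R"],4).tolist(),np.round(s["t"],4).tolist())
pickle.dump(d,open("s0.pkl","wb"))
print(r.sense())
a=np.vstack([cv2.resize(d["scene"]["frame"],(0,0),fx=1,fy=1)])
E
```

```text
scene 445.04440861383176 445.04440861383176 254.79878895566662 195.48142143206888 [[0.5066, 0.8621, -0.0148], [0.5026, -0.3092, -0.8074], [-0.7006, 0.4015, -0.5899]] [-0.2991, -0.1339, 1.7663]
top 430.4490199924473 430.4490199924473 253.81733433016532 188.43452999634164 [[-0.0234, -0.9997, -0.0039], [-0.9965, 0.0236, -0.0801], [0.0802, 0.002, -0.9968]] [0.0895, 0.5244, 1.5279]
wrist 297.3186396354542 297.3186396354542 256.9523582153455 189.6894464193251 [[0.2987, -0.9543, -0.0026], [-0.9237, -0.2898, 0.2507], [-0.2401, -0.0725, -0.968]] [-0.5993, -0.0295, 0.3909]
{'clock': 0.15, 'joints': array([-7.58452597e+01,  5.25425944e+00,  7.05649255e+01,  3.21442630e-04,
        1.04267269e+02, -3.24937218e+00]), 'joint_vel': array([-0.06857663, -0.16552366, -0.20144487, -0.07157046, -0.0167682 ,
       -0.07102589]), 'joint_torque': array([ 1.55296399e-03, -4.47045207e+01, -4.06907165e+01,  6.98652654e-02,
        2.74890050e-02, -1.10364856e-04]), 'tcp_pos': array([ 0.17947061, -0.57258482,  0.40376624]), 'orientation': array([-1.79913703e+02, -5.21152292e-03,  1.74041875e+01]), 'contact_force': array([0.24656115, 0.46300032, 0.63612181]), 'torque': array([-0.01909774,  0.02208399,  0.01902319]), 'gripper_force': 0.0, 'opening': 0.08813840877148436}
```

View pics/top0.png

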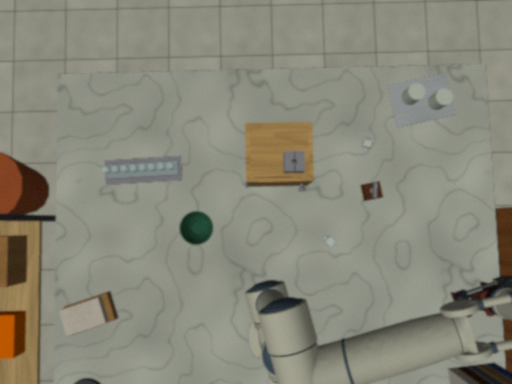

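View pics/scene0.png

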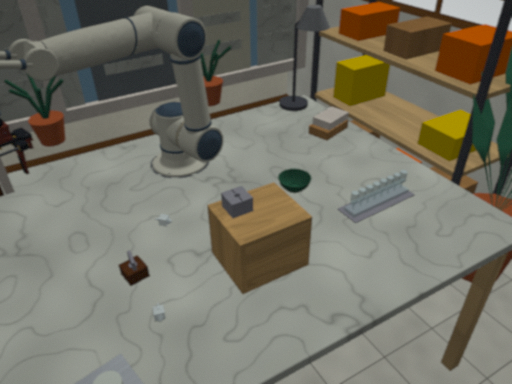

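The top view shows the cabinet around (280,153), with the lock box at (294,161) and its index line running roughly vertical in the image. The stand and key are at (372,190), the dreidels at (368,142) and (330,241), and the bowl at (196,228). I'll refine these with the wrist camera.

```bash
cat > h.py <<'E'
import numpy as np,cv2
from station import r
def ray(s,u,v):
    x=np.array([(u-s["cx"])/s["fx"],(v-s["cy"])/s["fy"]])
    if s.get("fish"):
        th=np.hypot(*x); d=np.array([*(x/max(th,1e-9)*np.sin(th)),np.cos(th)])
    else: d=np.array([*x,1.])
    R=np.array(s["R"]); return -R.T@np.array(s["t"]), R.T@d
def onz(s,u,v,z):
    c,d=ray(s,u,v); return c+d*(z-c[2])/d[2]
def proj(s,X):
    p=np.array(s["R"])@np.asarray(X,float)+np.array(s["t"])
    if s.get("fish"):
        h=np.hypot(p[0],p[1]); k=np.arctan2(h,p[2])/max(h,1e-9); q=p[:2]*k
    else: q=p[:2]/p[2]
    return np.array([s["cx"]+s["fx"]*q[0],s["cy"]+s["fy"]*q[1]])
def snap(n):
    s=r.snapshot(n); s["fish"]=n=="wrist"; return s
def save(s,name,crop=None,k=1):
    f=s["frame"][:,:,::-1]
    if crop: x0,y0,x1,y1=crop; f=f[y0:y1,x0:x1]
    cv2.imwrite("pics/"+name,cv2.resize(f,None,fx=k,fy=k,interpolation=cv2.INTER_CUBIC))
E
python3 - <<'E'
from h import *; import pickle
d=pickle.load(open("s0.pkl","rb")); d["wrist"]["fish"]=True
t=d["top"]
st=onz(t,372,190,.04); lk=onz(t,294,161,.226)
print(st,lk, onz(t,368,142,.014),onz(t,330,241,.014),onz(t,196,228,.03))
print("wristcam",ray(d["wrist"],256.95,189.7))
# wrist cam offset in tool frame
import math
for p,n in ((st,"a"),(lk,"b")):
    # camera pose: put TCP at back (toward the base) of target
    z=.36 if n=="a" else .48
    for yaw in (0,):
        pos=[p[0]-.04,p[1],z]
        r.reach(pos,[180,0,yaw])
    r.wait(.3); s=snap("wrist"); pickle.dump(s,open(f"w{n}.pkl","wb")); save(s,f"w{n}.png")
    print(r.sense()["tcp_pos"],r.sense()["orientation"],ray(s,s["cx"],s["cy"]),proj(s,p),r.sense()["clock"])
E
```

```text
[ 0.50937377 -0.34222684  0.04      ] [ 0.59324068 -0.05128097  0.226     ] [ 0.68680954 -0.34272034  0.014     ] [ 0.3318798  -0.19094428  0.014     ] [0.38952456 0.28585674 0.03      ]
wristcam (array([ 0.24562181, -0.55213515,  0.38421688]), array([-0.24008958, -0.07248715, -0.9680406 ]))
[ 0.46906256 -0.34271821  0.3600468 ] [ 1.79993974e+02 -3.73981971e-03 -4.99712210e-02] (array([ 0.53823791, -0.34297249,  0.34065532]), array([-0.25106648,  0.0012796 , -0.967969  ])) [256.53277296 142.69252523] 1.8917
[ 0.55324901 -0.05191285  0.47970412] [-1.79997564e+02  2.92706858e-02 -6.18049884e-02] (array([ 0.62251629, -0.05222984,  0.46010653]), array([-0.25180305,  0.00148908, -0.96777735])) [256.13802136 150.99883697] 3.475
```

View pics/wa.png

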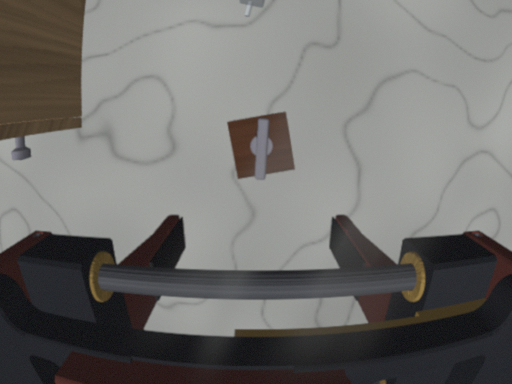

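View pics/wb.png

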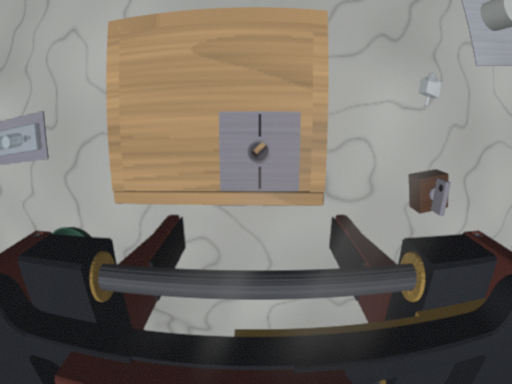

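wa: the stand's top is a brown quad from about (228,121) to (294,168), and the key bow is a grey bar from (263,120) to (261,178). wb: the lock box top is the grey quad from (220,111) to (301,190), with the bore at (259,151) and index lines above and below it at x≈260. A gold bar is visible in the bore, but I'll treat it only as a hint.

```bash
python3 - <<'E'
from h import *; import pickle
a=pickle.load(open("wa.pkl","rb")); b=pickle.load(open("wb.pkl","rb")); t=pickle.load(open("s0.pkl","rb"))["top"]
def quad(m,s,z,roi):
    mm=np.zeros_like(m); x0,y0,x1,y1=roi; mm[y0:y1,x0:x1]=m[y0:y1,x0:x1]
    c=max(cv2.findContours(mm,0,1)[0],key=cv2.contourArea).reshape(-1,2)
    P=np.array([onz(s,u,v,z)[:2] for u,v in c],np.float32)
    return cv2.minAreaRect(P*1000), c.min(0),c.max(0)
def sat(s): 
    h=cv2.cvtColor(s["frame"],cv2.COLOR_RGB2HSV).astype(int); return h[...,1],h[...,2]
S,V=sat(a)
print(a["frame"][150,262],a["frame"][130,245],a["frame"][128,264],a["frame"][100,220], a["frame"][170,261])
st=((S>60)).astype(np.uint8); k=((V<175)&(S<60)).astype(np.uint8)
print("stand",quad(cv2.morphologyEx(st,3,np.ones((25,25))),a,.04,(215,100,310,195)))
print("bow",quad(k,a,.074,(250,110,275,185)))
S,V=sat(b); print(b["frame"][130,235],b["frame"][180,290],b["frame"][151,259],b["frame"][120,260])
m=((S<60)).astype(np.uint8); m=cv2.morphologyEx(m,3,np.ones((9,9)))
print("lock",quad(m,b,.226,(205,100,312,191)))
g=b["frame"].mean(2)
for v in list(range(114,137,4))+list(range(167,190,4)):
    w=np.clip(g[v,250:270].max()-g[v,250:270]-15,0,None); u=250+(w*np.arange(20)).sum()/w.sum(); print(v,round(u,2),np.round(onz(b,u,v,.226)[:2]*1000,1))
# bore
d=(g<70).astype(np.uint8)[138:166,245:275]; ys,xs=np.nonzero(d); print("bore",xs.min()+245,xs.max()+245,ys.min()+138,ys.max()+138)
print(onz(b,(xs.min()+xs.max())/2+245,(ys.min()+ys.max())/2+138,.226))
save(b,"wbc.png",(210,100,310,200),6); 
save(a,"wac.png",(215,100,310,195),6)
cv2.imwrite("pics/c.png",np.hstack([cv2.imread("pics/wac.png")[:570,:570],cv2.imread("pics/wbc.png")[:570,:570]])[:,:,:][::1,::1] )
cv2.imwrite("pics/c.png",cv2.resize(cv2.imread("pics/c.png"),(800,400)))
E
```

```text
[125 124 134] [78 52 37] [127 128 136] [160 162 159] [127 125 132]
stand (((507.0183410644531, -346.65234375), (58.154937744140625, 58.27561569213867), 10.047499656677246), array([228, 113], dtype=int32), array([292, 177], dtype=int32))
bow (((504.679931640625, -347.3181457519531), (22.14756202697754, 60.38370895385742), 89.94694519042969), array([250, 118], dtype=int32), array([274, 184], dtype=int32))
[131 131 142] [129 127 134] [103  88  75] [67 67 73]
lock (((593.2745361328125, -53.85126495361328), (64.65560150146484, 63.8705940246582), 89.9149398803711), array([219, 111], dtype=int32), array([300, 190], dtype=int32))
114 259.38 [622.5 -53.9]
118 259.37 [619.4 -53.9]
122 259.41 [616.2 -53.9]
126 259.39 [613.1 -53.9]
130 259.37 [609.9 -53.8]
134 259.36 [606.7 -53.8]
167 259.18 [580.3 -53.7]
171 259.3 [577.1 -53.8]
175 259.26 [573.8 -53.7]
179 259.26 [570.5 -53.7]
183 259.26 [567.2 -53.7]
187 259.28 [563.9 -53.8]
bore 251 266 147 158
[ 0.59203658 -0.05314892  0.226     ]
```

View pics/c.png

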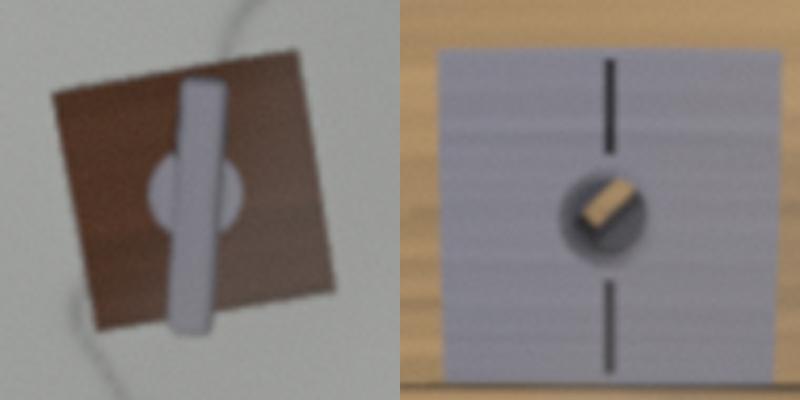

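wac/wbc crops: the bow runs along about (263.5,119)–(260.4,179) and the collar is centred near (261.6,145.8). The lock's bore shows a slot-like gold bar about 46° clockwise of the index line, which is roughly 2.3 rad anticlockwise and gives me a starting angle for feeling. Next I'll take a view at yaw 180 to cancel the hand-eye offset.

```bash
cat >> h.py <<'E'
def bow(s,c0):
    """c0: approx world bow-top centre. Returns centre & yaw from ends of bow top (z=.074)"""
    f=cv2.cvtColor(s["frame"],cv2.COLOR_RGB2HSV).astype(int)
    n=400; k=.00025  # rectify plane z=.074 around c0
    g=(np.arange(n)-n/2)*k
    mp=np.array([[proj(s,[c0[0]-y,c0[1]-x,.074]) for x in g] for y in g],np.float32)
    im=cv2.remap(s["frame"],mp[...,0],mp[...,1],cv2.INTER_CUBIC)
    return im
E
python3 - <<'E'
from h import *; import pickle
r.reach([.547,-.3466,.36],[180,0,180]); r.wait(.3)
s=snap("wrist"); pickle.dump(s,open("wa2.pkl","wb"))
print(r.sense()["joints"],r.sense()["clock"])
r.reach([.633,-.0535,.48],[180,0,180]); r.wait(.3)
s2=snap("wrist"); pickle.dump(s2,open("wb2.pkl","wb")); print(r.sense()["clock"])
a=pickle.load(open("wa.pkl","rb"))
def rect(s,z,c,n=400,k=.00025):
    g=(np.arange(n)-n/2)*k
    mp=np.array([[proj(s,[c[0]-y,c[1]-x,z]) for x in g] for y in g],np.float32)
    return cv2.remap(s["frame"],mp[...,0],mp[...,1],cv2.INTER_LINEAR)
ims=[rect(q,.074,(.507,-.3466)) for q in (a,s)]
b=pickle.load(open("wb.pkl","rb"))
for q in (b,s2):
    f=rect(q,.226,(.593,-.0535)); S=cv2.cvtColor(f,cv2.COLOR_RGB2HSV)[...,1]
    m=cv2.morphologyEx((S<60).astype(np.uint8),2,np.ones((9,9))); m=cv2.morphologyEx(m,3,np.ones((61,61)))
    c=max(cv2.findContours(m,0,1)[0],key=cv2.contourArea); (u,v),wh,an=cv2.minAreaRect(c)
    print("lock",.593-(v-200)*.00025,-.0535-(u-200)*.00025,np.array(wh)*.25,an); ims.append(f)
for q in (a,s):
    f=rect(q,.04,(.507,-.3466)); S=cv2.cvtColor(f,cv2.COLOR_RGB2HSV)[...,1]
    m=cv2.morphologyEx((S>60).astype(np.uint8),3,np.ones((91,91)))
    c=max(cv2.findContours(m,0,1)[0],key=cv2.contourArea); (u,v),wh,an=cv2.minAreaRect(c)
    print("stand",.507-(v-200)*.00025,-.3466-(u-200)*.00025,np.array(wh)*.25,an)
cv2.imwrite("pics/r.png",cv2.resize(np.vstack([np.hstack(ims[:2]),np.hstack(ims[2:])])[:,:,::-1],(600,600)))
E
```

```text
[-3.53663945e+01  1.23729041e+01  6.71527242e+01  1.09868614e-03
  1.00471508e+02 -1.25367780e+02] 6.8417
8.4333
lock 0.5842499999999999 -0.053375 [82.   99.75] 90.0
lock 0.5930000076293945 -0.053749992370605466 [64.49998474 64.49998474] 0.0
stand 0.5069918746948242 -0.34656401977539064 [58.57154465 58.44392395] 80.06360626220703
stand 0.5067361526489258 -0.3467715545654297 [58.56565857 58.75392532] 79.99201965332031
```

View pics/r.png

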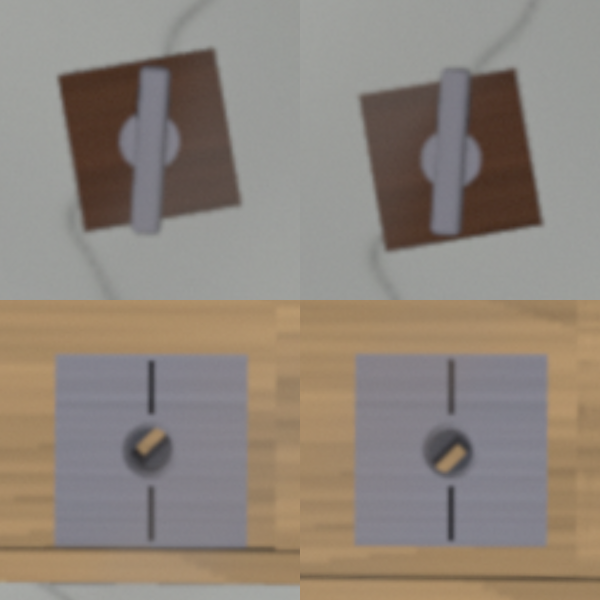

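The two views agree within 0.5 mm: lock mouth (0.5931,-0.0538) with yaw 0, bow centre (0.5067,-0.3467) with yaw −3.1°, and slot about 133° anticlockwise of the index line. Now I'll grasp the key and move over the lock.

```bash
cat >> h.py <<'E'
L=np.array([.5931,-.0538]); OFF=.222   # TCP z = key tip z + OFF
def tool(tip,yaw,xy=L,speed=.05): r.servo_line([xy[0],xy[1],tip+OFF],[180,0,yaw],speed)
def F(): return r.sense()["contact_force"]
E
python3 - <<'E'
from h import *
Y=176.9
r.reach([.5067,-.3467,.30],[180,0,Y]); r.servo_line([.5067,-.3467,.228],speed=.1)
r.grab(35); s=r.sense(); print(s["opening"],s["gripper_force"],s["contact_force"],s["torque"],s["tcp_pos"])
r.servo_line([.5067,-.3467,.30],speed=.1); s=r.sense(); print(s["opening"],s["gripper_force"],s["contact_force"])
r.servo_line([.5067,-.3467,.49],speed=.3)
# key yaw = tool yaw (mod 180); aim at key angle 133
r.reach([L[0],L[1],.25+OFF],[180,0,133]); r.wait(.3)
s=r.sense(); print(s["opening"],s["tcp_pos"],s["orientation"],s["contact_force"],s["torque"],s["clock"],s["joints"])
w=snap("wrist"); save(w,"held.png"); q=snap("scene"); save(q,"held_s.png",(180,140,340,300),4)
E
```

```text
0.009816186669437963 34.99944984912872 [ 0.89251061 -1.30544544  0.213527  ] [ 0.01651862 -0.1105444  -0.02254923] [ 0.50669574 -0.34671521  0.22798952]
0.009720141085127683 34.999319314956665 [-0.46880446  0.53608968 -1.10898558]
0.009655922309394896 [ 0.5930666  -0.05461239  0.47199778] [1.79999453e+02 2.72684118e-03 1.32938809e+02] [-0.54935003  0.12791176 -1.45831999] [ 0.02308036 -0.13604905 -0.03670372] 14.9667 [-8.53353101e+00  5.98380014e+00  6.28216868e+01 -1.36293717e-03
  1.11192039e+02 -5.14728327e+01]
```

View pics/held.png

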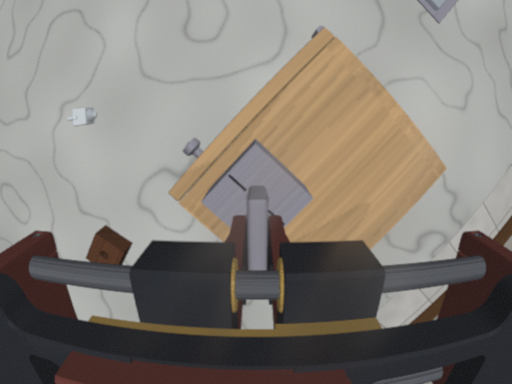

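The key is held squarely between the pads, with the bow along the tool's x axis, above the lock box at about (255,190). Now I'll lower it and feel.

```bash
cat >> h.py <<'E'
def down(tip0,tip1,yaw,fmax,xy=L,step=.0015):
    z=tip0
    while z>tip1+1e-6:
        z=max(z-step,tip1); tool(z,yaw,xy,.03); s=r.sense(); f=s["contact_force"]
        if f[2]-FZ0>fmax: break
    return s["tcp_pos"][2]-OFF,f
FZ0=-1.45
E
python3 - <<'E'
from h import *
tool(.230,133,speed=.05); r.wait(.2); s=r.sense(); print(s["tcp_pos"],s["contact_force"],s["clock"])
for t in (.222,.216):
    print("bore",down(t+.006,t,133,8,step=.003)); s=r.sense(); print(s["tcp_pos"],s["torque"],s["clock"])
    if s["contact_force"][2]-FZ0>8: break
else:
    print("face",down(.216,.209,133,10)); s=r.sense(); print(s["tcp_pos"],s["contact_force"],s["torque"],s["clock"])
E
```

```text
[ 0.59307304 -0.05376593  0.45246143] [-0.80414582  0.35955478 -1.3784567 ] 15.8167
bore (np.float64(0.22168117355450925), array([-0.97003893,  0.81907837, -0.73849383]))
[ 0.59309707 -0.05379814  0.44368117] [ 0.00490908 -0.14168841  0.0210707 ] 16.3833
bore (np.float64(0.2156662710317839), array([ 0.28860866,  0.46812299, -2.10459829]))
[ 0.59309901 -0.05380328  0.43766627] [-0.02561523 -0.15886299  0.01055031] 16.8833
face (np.float64(0.20888029449491893), array([-1.12010196, -0.55812936, -0.60832744]))
[ 0.59309575 -0.05383972  0.43088029] [-1.12010196 -0.55812936 -0.60832744] [-0.07918365 -0.03296932 -0.05206912] 18.1333
```

The tip is already 5 mm below the cylinder face with no resistance, so the key has dropped into the slot. I'll push it home.

```bash
python3 - <<'E'
from h import *
print(down(.209,.195,133,15,step=.0035)); s=r.sense(); print(s["tcp_pos"],s["torque"],s["clock"])
print(down(.195,.189,133,15,step=.001)); s=r.sense(); print(s["tcp_pos"],s["contact_force"],s["torque"],s["clock"])
E
```

```text
(np.float64(0.19458016115040097), array([-0.45532182, -2.5648302 , -1.61228555]))
[ 0.5931117  -0.05383003  0.41658016] [-0.22013705  0.0607896  -0.02917533] 19.2
(np.float64(0.19191928988957416), array([-5.19431267, -1.89990414, 10.87462028]))
[ 0.59253774 -0.0537742   0.41391929] [-5.19431267 -1.89990414 10.87462028] [-0.3539436   0.95568401  0.04154775] 20.7
```

The collar is seated: the tip is 34 mm below the mouth and the force is rising. Now I'll turn clockwise in steps, watching the forces.

```bash
python3 - <<'E'
from h import *
tool(.1918,133,speed=.03); s=r.sense(); print(s["tcp_pos"],s["contact_force"])
for y in (123,108,85,60,35,15,0):
    tool(.1918,y); s=r.sense()
    print(y,np.round(s["orientation"],1)[2],np.round(s["tcp_pos"],4),np.round(s["contact_force"],1),np.round(s["torque"],2),round(s["opening"],4),round(s["clock"],2))
    if np.linalg.norm(s["contact_force"])>35 or s["clock"]>45: break
q=snap("scene"); save(q,"turned.png",(160,130,340,310),3.2)
E
```

```text
[ 0.59309479 -0.05383828  0.41395625] [-2.32448438 -2.41024076  4.22937107]
123 122.9 [ 0.5927 -0.054   0.414 ] [-5.5 -3.5  4.7] [-0.61  1.09 -0.02] 0.0099 21.27
108 108.0 [ 0.5927 -0.054   0.4139] [-5.9 -2.2  4.6] [-0.64  1.11  0.01] 0.0098 21.68
85 85.0 [ 0.5926 -0.054   0.414 ] [-7.4 -1.7  5.2] [-0.62  1.23 -0.01] 0.0098 22.23
60 60.0 [ 0.5925 -0.0539  0.4139] [-7.3 -2.8  6.2] [-0.56  1.36 -0.01] 0.0099 22.82
35 35.0 [ 0.5925 -0.0539  0.414 ] [-7.1 -2.3  4.7] [-0.51  1.4   0.06] 0.01 23.4
15 15.0 [ 0.5925 -0.0538  0.414 ] [-7.5 -2.1  4.8] [-0.47  1.42  0.02] 0.0096 23.9
0 -0.0 [ 0.5925 -0.0538  0.414 ] [-7.4 -1.4  4.9] [-0.31  1.36  0.01] 0.0098 24.31
```

View pics/turned.png

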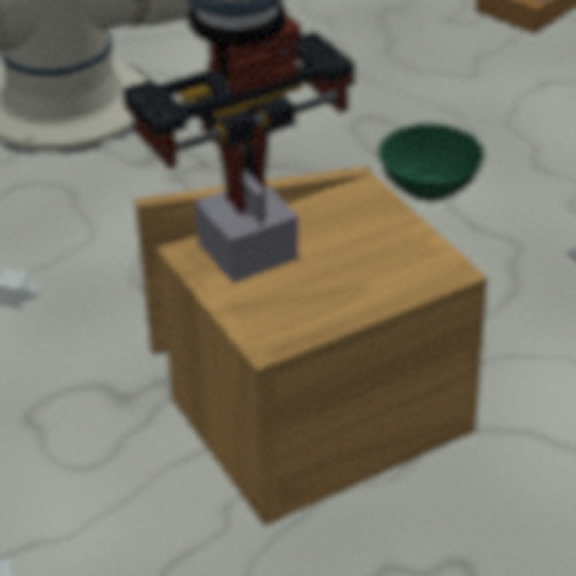

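The door (left of the cabinet) stands ajar and the bow lies along the line. I'll release, back off and check from above.

```bash
python3 - <<'E'
from h import *; import pickle
r.let_go(); r.wait(.2); r.servo_line([L[0],L[1],.50],speed=.15)
r.reach([L[0]-.04,L[1],.5],[180,0,0]); r.wait(.3)
w=snap("wrist"); pickle.dump(w,open("we.pkl","wb")); print(r.sense()["clock"],r.sense()["contact_force"])
def rect(s,z,c,n=400,k=.00025):
    g=(np.arange(n)-n/2)*k
    mp=np.array([[proj(s,[c[0]-y,c[1]-x,z]) for x in g] for y in g],np.float32)
    return cv2.remap(s["frame"],mp[...,0],mp[...,1],cv2.INTER_LINEAR)
a=rect(w,.26,L); b=rect(w,.226,L)
cv2.imwrite("pics/end.png",np.hstack([a,b])[:,:,::-1])
E
```

```text
27.175 [ 1.2822427   0.44559926 -0.40344715]
```

View pics/end.png

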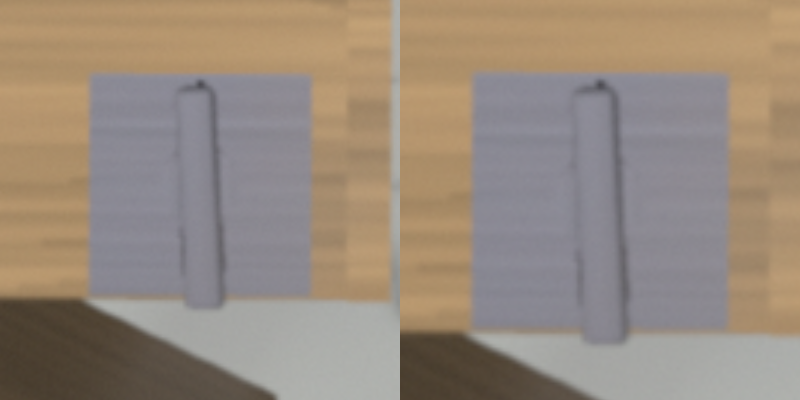

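The bow (from (196,90) to (204,306) in the z=0.26 rectification) is about 2° anticlockwise of the line, fully seated, and the door is open. There is time to take up the play, so I'll regrip, nudge slightly past the line and come back onto it.

```bash
python3 - <<'E'
from h import *
r.reach([L[0],L[1],.46],[180,0,2]); tool(.1925,2,speed=.1)
r.grab(30); s=r.sense(); print(s["opening"],s["contact_force"])
for y in (-5,0): tool(.1925,y); s=r.sense(); print(s["orientation"][2],s["contact_force"],s["torque"],s["opening"])
r.let_go(); r.wait(.2); r.servo_line([L[0],L[1],.50],speed=.15)
r.reach([L[0]-.04,L[1],.5],[180,0,0]); r.wait(.3)
w=snap("wrist"); q=snap("scene"); print(r.sense()["clock"])
def rect(s,z,c,n=400,k=.00025):
    g=(np.arange(n)-n/2)*k
    mp=np.array([[proj(s,[c[0]-y,c[1]-x,z]) for x in g] for y in g],np.float32)
    return cv2.remap(s["frame"],mp[...,0],mp[...,1],cv2.INTER_LINEAR)
a=rect(w,.26,L); b=cv2.resize(q["frame"][110:310,140:340],(400,400),interpolation=cv2.INTER_CUBIC)
cv2.imwrite("pics/end2.png",np.hstack([a,b])[:,:,::-1])
E
```

```text
0.010121326267968802 [ 0.34016569 -0.20589309  0.18989483]
-4.841206467625851 [ 0.45608432 -0.32539491 -0.64714563] [-0.16657546  0.07294737  0.06359578] 0.009894361966487505
-0.016138992175198385 [-0.29227127 -0.48320855 -1.1521546 ] [ 0.02319295 -0.00760896  0.03161401] 0.009840737097839588
32.6833
```

View pics/end2.png

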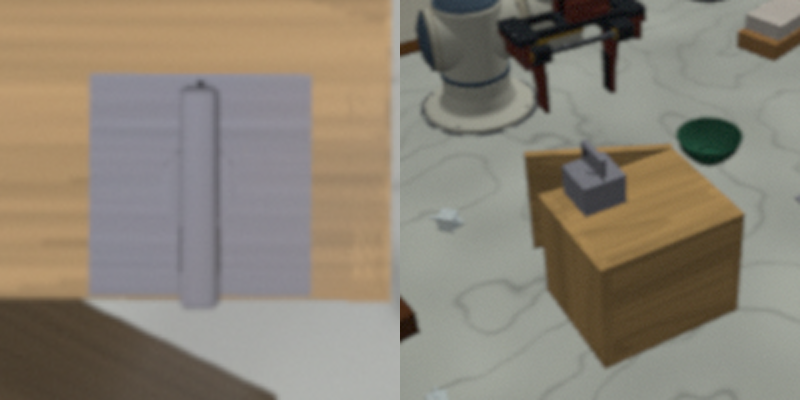

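The bow now lies exactly along the index line (both ends at x≈200), the key is seated, the door is ajar and the robot is clear.

```bash
python3 -c "
from station import r
print(r.hand_in())"
```

```text
the job is handed in; nothing more can be done
None
```

The job is handed in: the key is fully home in the lock, its bow is turned clockwise onto the index line, the door is ajar, the robot touches nothing, and the menorah, bowl and dreidels were left alone.

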